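# Clear a wrong tub off the magazine stack and nest the fallen one

## Task

Someone has perched a straight-sided tub on the stack of tapered tubs in the filler's magazine: put it in the grey reject bin. Of the two tubs lying on their sides, stand the tapered one upright on the deck and let go of it, then take it up again and nest it in the stack, pressed lightly until it is fully home and level like the one below it. Leave everything else on the deck where it is, the straight-sided tub lying there and the round cup included.

Things in the scene. Friction and masses are not known exactly. Their poses are not given: they have to be found in the camera images.
- perched_tub_mid (a point): Square straight-sided tub of white plastic, 56 mm wide and 56 mm high, wall 2 mm, open at the top, under it a stepped foot 47 mm wide and 4 mm high; too wide to nest. About 35 g. It stands perched on the lip of upper_tub. Point: on its axis, 28 mm from the underside; z from foot to mouth, x and y square to the walls.
- fallen_tub_mid (a point): Tapered square tub, white plastic, 56 mm high: foot 36 mm wide, walls (2 mm) sloping out to 54 mm at the top, lip 56 mm wide and 4 mm high round the mouth, mouth 50 mm inside; about 30 g. It lies on its +x wall, on the edges of foot and lip, so its axis rises 11 degrees towards the mouth. Point: on its axis, 28 mm from the underside; z from foot to mouth, x and y square to the walls.
- upper_tub_mid (a point): Tapered tub just like fallen_tub, mouth up, nested in lower_tub. fallen_tub nests in this one, square to it, any of four ways round, with 1.3 mm of play each side: fully home, on the small ribs inside, its point is 20 mm above this one and its lip's underside 16 mm above this lip. Point: on its axis, 28 mm from the underside; z from foot to mouth, x and y square to the walls.
- lower_tub_mid (a point): Tapered tub just like fallen_tub, the lowest of the stack, standing loose in the magazine. Point: on its axis, 28 mm from the underside; z from foot to mouth, x and y square to the walls.
- magazine: Tub magazine, fixed to the deck: steel plate 100 x 100 x 6 mm with four upright rods, 8 mm thick, 32.5 mm from its centre in x and in y, tops 80 mm above the deck, about 2 mm off the corners of the stack. Origin under the plate's centre; x and y along its sides and square to the stack's walls.
- reject_bin: Reject bin: open grey plastic tray, 190 mm (x) by 160 mm (y), 50 mm high, wall and floor 4 mm, empty, fixed. Origin at the centre of its underside.
- odd_tub_mid (a point): Bystander: straight-sided tub just like perched_tub, lying on its side on the deck. It will not nest: leave it. Point: on its axis, 28 mm from the underside; z from foot to mouth, x and y square to the walls.
- round_cup: Bystander: round white cup standing on the deck, 47 mm across its foot and 58 mm across its rim, 58 mm high; will not nest. Origin at the centre of its underside.
- puck_a: Bystander: tube holder puck on the deck, black ring 68 mm across and 14 mm high with a white disc on it, 26 mm high in all. Origin at the centre of its underside.
- puck_b: Bystander: tube holder puck on the deck, black ring 68 mm across and 14 mm high with a white disc on it, 26 mm high in all. Origin at the centre of its underside.
- star_knob: Bystander: black star knob about 42 mm across with a steel stud, 34 mm high, on the deck. Origin at the centre of its underside.
- spanner: Bystander: steel spanner lying on the deck, 150 mm long, along its own x. Origin at the middle of its underside.
- wipe_bottle: Bystander: white bottle 64 mm across and 170 mm high. Origin at the centre of its underside.
Not all that is in view belongs to the job. Several things have the shape of the magazine; the one meant has the colours described above. Leave any pink look-alike of the part that bears lower_tub_mid alone.

How it is judged:
By the outcome, as a careful person would: the job done as asked, in the order asked, and still so for the second after the job is handed in, with the robot touching nothing.
It also fails if it takes over 58 s, if anything falls off the work surface, if the arm or the gripper's body presses on something with over 40 N, if the wrist force passes 120 N, or if a joint passes its speed limit or range.

## Robot

A 6-joint arm with a two-finger parallel gripper is mounted at the origin on the work surface. World frame = base frame: x ahead of the robot, y to its left, z up, the work surface at z = 0. Lengths are in mm, angles in rad, forces in N, time in s.
With the tool pointing down it reaches from about 275 to 1000 mm from the base axis. Payload 8.4 kg.
Tool frame: the origin (TCP) lies at the very end of the fingers, on their centre line; the grasp point (between the pads) lies 19 mm behind it; z points along the fingers, x is the direction in which the jaws open and shut, and the axes are right-handed (so a half turn about z gives the same grasp; the last joint's range is limited). The gripper opens to 85 mm and grips with 20 to 120 N. Pads are 22 mm wide; open, the fingers measure 114 mm over their backs; the gripper's body (76 mm by 85 mm) begins 54 mm behind the grasp point. The pads swing forward as they close: fully open they stand 13 mm farther back than shut.
Start: joints at [-1.149, 0.353, 1.633, -0, 1.155, -0.002], TCP at [257.016, -569.711, 231.281] pointing down, gripper open.
Joint ranges: [-2.63, 2.63], [-0.92, 2.1], [0.06, 2.66], [-1.3, 4.44], [0, 2.69], [-3.02, 3.02]. Speed limits (rad/s): [2.22, 2.22, 2.79, 3.14, 3.14, 3.14].

## Interface

Orientations are given as [roll, pitch, yaw] about the fixed x, y, z axes, in that order (R = Rz(yaw) Ry(pitch) Rx(roll)).
In Python, from rig import sense, grab_frame, calibration, sign_off gives the robot as it stands.
- The arm moves only by the tool servo_tool, never from a script. Its argument "series" is one flat list of numbers, 4 for each row, row after row: the shift along the world's x, y, z in m, then the turn about the world's z in degrees. In form: [x, y, z, yaw, x, y, z, yaw, ...]. A call has 1 to 8 rows; each row shifts and turns the commanded pose from where the row before left it; what a row does not reach is not made up. A row lasts 1/12 s, in which the tool goes at most 41.7 mm and 7.16 degrees, less where a joint would pass 70% of its speed; a pose out of reach is approached as far as the arm can. A call is refused whole if a number of a shift passes 0.0417 or a number of a turn 7.16, either way. A call with a gripper value outside its range is refused whole. "gripper" is the finger opening in m, from 0 to 0.0854, set as the call begins (left out, the last holds). The fingers move at their own pace and stop on an object; "newtons" is the grip in N (left out, the last holds). Time passes only in rows, so rows that do not move let the fingers close. It gives the time, the measured TCP pose, the force and the opening at its end, in the units of the state.
- sense(): the state, without advancing time (a new reading comes with each control period).
- grab_frame(name): name is "scene" or "top" or "wrist"; returns the picture (400x640x3 uint8, blue, green, red); there is no depth.
- calibration(name): a dict with "fx", "fy", "cx", "cy" (pixels), "rvec" (rotation vector, rad) and "tvec" (3), from world to camera coordinates, as OpenCV has them. Camera axes: x right, y down, z forward; pixel columns grow to the right and rows downward; lengths in mm; the calibration is good to about 2 mm. A picture is of the moment at which its call begins: read the wrist's pose just before it. calibration takes no time and is no camera call; for the wrist camera it gives the pose at the moment of the call.
- sign_off(): hands the job in, once; it reports no verdict.
The state is a dict: "clock": time; "qpos": joint angles; "qvel": joint speeds; "joint_efforts": joint torques, N m; "eef_pos": TCP position; "tcp_rot": TCP orientation; "contact_force": force on the tool from outside, world axes, zero at the start; "wrist_torque": the same for the moment, N m; "opening": opening from 0.0 (shut) to 1.0 (fully open).
Only numpy, scipy, OpenCV 4.12 (cv2) and the standard library are available. Lean on these libraries where they do the work, as an engineer would, in place of code of your own. Each camera call takes 0.05 s, during which the arm holds its last target. There are 200 camera calls.

## Working session

There is one attempt and no reset: what is moved stays moved. The work goes in short steps, Python scripts to look and compute and a tool call to move; the robot and the scene stay as the last step left them, time stands still between calls to the robot, and variables do not carry over. Pictures are saved under pics/ and viewed, about 8 in all and at most 12, crops included, and the job is handed in when it is done.

Besides the shell and the picture viewer there is one more tool, called as name(argument=value, ...), one argument or row to a line, values as JSON. servo_tool: Moves the arm, as the interface text tells. Its arguments: {"type":"object","properties":{"series":{"type":"array"},"gripper":{"type":"number"},"newtons":{"type":"number"}},"required":["series"]}

```bash
mkdir -p pics; ls
python3 - <<'E'
from rig import *
import cv2
print(sense())
for n in("scene","top","wrist"):
    c=calibration(n);print(n,c)
    cv2.imwrite(f"pics/{n}0.png",grab_frame(n))
E
```

```text
pics
{'clock': 0.0, 'qpos': array([-1.14940211e+00,  3.53670761e-01,  1.63416702e+00,  2.93328409e-05,
        1.15515673e+00, -2.39554349e-03]), 'qvel': array([ 0.00023469,  0.00071065, -0.00058256, -0.00068592, -0.00015149,
        0.00210715]), 'joint_efforts': array([-1.41817949e-03, -6.05264139e+01, -3.42062867e+01,  4.52296274e-05,
        9.60450416e-03, -1.91656738e-06]), 'eef_pos': array([ 256.82479939, -569.26555502,  230.53347012]), 'tcp_rot': array([-3.14156248e+00,  1.40178911e-03, -1.14701841e+00]), 'contact_force': array([ 0.17387777, -0.18787105,  0.06318873]), 'wrist_torque': array([-0.00822778, -0.06507291, -0.06212825]), 'opening': 0.9937793937670858}
scene {'fx': 442.1391409742371, 'fy': 442.1391409742371, 'cx': 327.52426080045905, 'cy': 205.86608868533807, 'rvec': array([ 2.17965371,  1.00923788, -0.42095867]), 'tvec': array([-261.24624082, -246.32091919, 1484.19485308])}
top {'fx': 466.1043698267208, 'fy': 466.1043698267208, 'cx': 318.44587820266514, 'cy': 195.04075488767063, 'rvec': array([ 2.19726194, -2.19218884,  0.06423736]), 'tvec': array([ -74.60438529,  482.08648357, 1296.38658067])}
wrist {'fx': 307.7983395327962, 'fy': 307.7983395327962, 'cx': 324.3669676178773, 'cy': 199.58161783252928, 'rvec': array([-2.40706772,  1.55509073,  0.2492827 ]), 'tvec': array([-623.83406496,  -39.95950068,  378.27160604])}
```

View pics/top0.png

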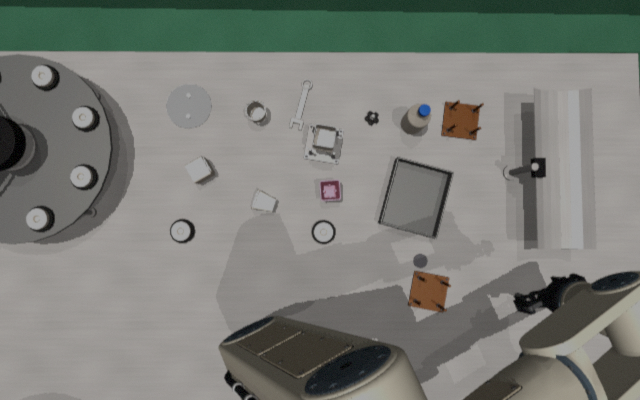

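View pics/scene0.png

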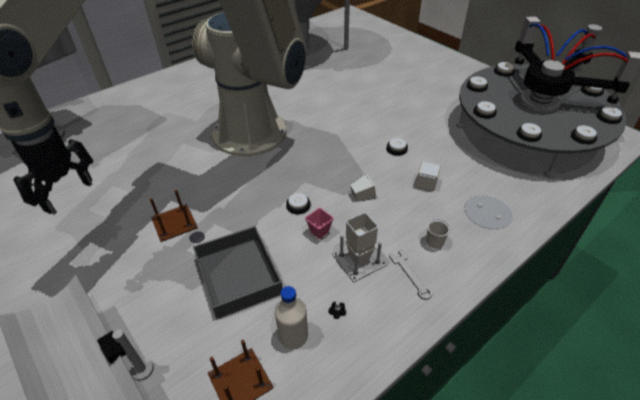

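```bash
cat > h.py <<'E'
from rig import *
import cv2, numpy as np
def cam(n):
    c=calibration(n); K=np.array([[c['fx'],0,c['cx']],[0,c['fy'],c['cy']],[0,0,1.]])
    return K,np.asarray(c['rvec'],float),np.asarray(c['tvec'],float)
def w(C,u,v,z):
    K,r,t=C; R=cv2.Rodrigues(r)[0]; o=-R.T@t; d=R.T@np.linalg.solve(K,[u,v,1]); return (o+d*(z-o[2])/d[2]).round(1)
def px(C,P):
    return cv2.projectPoints(np.asarray(P,float).reshape(-1,3),C[1],C[2],C[0],None)[0][:,0].round(1)
E
python3 - <<'E'
from h import *
T=cam("top")
for n,u,v,z in [("mag rod? centre",324,144,0),("perched top",326,138,130),("fallen",263,201,28),("odd",200,170,28),("pink",330,190,28),("cup",257,110,58),("pa",323,232,26),("pb",181,231,26),("bottle",424,110,170),("knob",372,117,20)]: print(n,w(T,u,v,z))
for u,v in [(397,158),(452,173),(436,238),(379,222)]: print("bin",w(T,u,v,50))
print(px(T,[0,0,0]))
a=cv2.imread("pics/top0.png")[95:245,175:365]; cv2.imwrite("pics/c1.png",cv2.resize(a,None,fx=4.2,fy=4,interpolation=cv2.INTER_CUBIC))
E
```

```text
mag rod? centre [629.1 -89.1   0. ]
perched top [623.1 -92.3 130. ]
fallen [464.5  80.4  28. ]
odd [550.5 256.6  28. ]
pink [ 495.6 -105.5   28. ]
cup [712.9  95.6  58. ]
pa [379.  -86.3  26. ]
pb [380.9 306.9  26. ]
bottle [ 687.2 -336.6  170. ]
knob [ 703.  -224.2   20. ]
bin [ 582.6 -288.8   50. ]
bin [ 541.6 -439.4   50. ]
bin [ 364.  -393.4   50. ]
bin [ 407.1 -238.5   50. ]
[[291.6 368.4]]
```

View pics/c1.png

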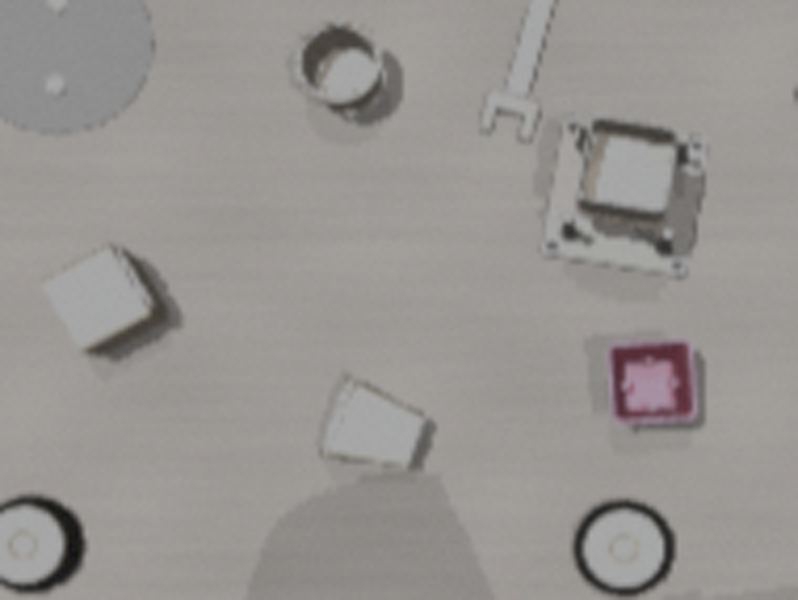

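Top view: fallen candidates are (264,201), which is tapered and so the one to take, and (200,170), which is square and so the odd tub. The magazine with white plate is at (324,144) with the perched tub on it. The pink tub (330,190) and the two orange magazines are decoys, and the bin is at (415,198).

Run:
```python
from h import *
T=cam("top")
f=lambda u,v,z:w(T,u/4.2+175,v/4+95,z)
ang=lambda a,b:np.degrees(np.arctan2(*(b-a)[1::-1])).round(1)
m=[f(*p,6) for p in [(565,122),(708,140),(685,275),(545,255)]]
print("mag",np.mean(m,0),[ang(m[i],m[(i+1)%4])%90 for i in range(4)])
t=[f(*p,134) for p in [(592,122),(676,135),(665,222),(580,208)]]
print("perched",np.mean(t,0),[ang(t[i],t[(i+1)%4])%90 for i in range(4)])
l=[f(345,375,55),f(322,458,55)];g=[f(432,425,35),f(413,470,35)]
L=np.mean(l,0);G=np.mean(g,0);print("lip",l,"foot",g,L,G,"axis",ang(G,L),ang(*l),ang(*g),np.hypot(*(L-G)[:2]))
s=sense();print(np.degrees(s['tcp_rot']))
```

```text
mag [626.725 -88.95    6.   ] [np.float64(82.5), np.float64(80.80000000000001), np.float64(81.6), np.float64(82.1)]
perched [622.55  -88.575 134.   ] [np.float64(80.8), np.float64(83.19999999999999), np.float64(80.3), np.float64(82.6)]
lip [array([496.7,  93.5,  55. ]), array([440.2, 107.9,  55. ])] foot [array([463.6,  38.6,  35. ]), array([432.5,  50.9,  35. ])] [468.45 100.7   55.  ] [448.05  44.75  35.  ] axis 70.0 165.7 158.4 59.553022593315944
[ 1.79998688e+02  6.10747765e-02 -6.57175701e+01]
```

servo_tool(
  series=[0.0245, 0.032, 0, 3.85, 0.0245, 0.032, 0, 3.85, 0.0245, 0.032, 0, 3.85, 0.0245, 0.032, 0, 3.85, 0.0245, 0.032, 0, 3.85, 0.0245, 0.032, 0, 3.85, 0.0245, 0.032, 0, 3.85, 0.0245, 0.032, 0, 3.85],
  gripper=0.085,
)

```text
clock: 0.82
eef_pos: [453.7, -311.9, 231.2]
tcp_rot: [3.142, 0.0, -0.606]
contact_force: [0.3, 0.1, 0.3]
opening: 0.99
```

servo_tool(
  series=[0.0245, 0.032, 0, 3.85, 0.0245, 0.032, 0, 3.85, 0.0245, 0.032, 0, 3.85, 0.0245, 0.032, 0, 3.85, 0.0245, 0.032, 0, 3.85, 0.0245, 0.032, 0, 3.85, 0.0245, 0.032, 0, 3.85, 0, 0, 0, 0],
)

```text
clock: 1.48
eef_pos: [628.1, -84.2, 231.1]
tcp_rot: [-3.139, -0.002, -0.131]
contact_force: [-1.4, -0.8, 0.4]
opening: 0.994
```

Run:
```python
from h import *
import pickle
s=sense();C=cam("wrist");a=grab_frame("wrist");cv2.imwrite("pics/w1.png",a)
pickle.dump(C,open("w1.pkl","wb"))
print(s['clock'],s['eef_pos'],np.degrees(s['tcp_rot']),s['opening'])
c,S=np.cos,np.sin;t=np.radians(-8)
def sq(h,z,cx=622.6,cy=-88.6): return [[cx+h*(x*c(t)-y*S(t)),cy+h*(x*S(t)+y*c(t)),z] for x,y in[(1,1),(-1,1),(-1,-1),(1,-1)]]
print("pred top corners",px(C,sq(28,134)))
```

```text
1.4833 [628.12398569 -84.20149005 231.05753541] [-1.79868459e+02 -1.06288283e-01 -7.52285905e+00] 0.9935385402257549
pred top corners [[354.2 175.3]
 [283.6 174.7]
 [285.7 239.2]
 [351.7 239.6]]
```

View pics/w1.png

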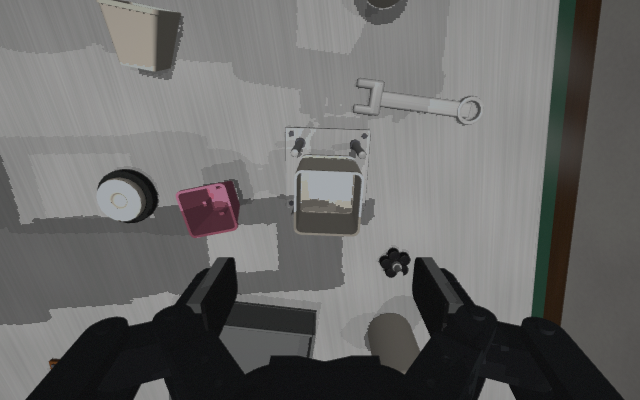

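Run:
```python
from h import *
import pickle
C=pickle.load(open("w1.pkl","rb"))
print("top",w(C,328,204,134),[w(C,*p,134) for p in [(294,172),(361,172),(361,236),(296,236)]])
a,b=w(C,286,129,6),w(C,370,128.5,6);d=b-a;d/=np.linalg.norm(d);print(a,b,np.degrees(np.arctan2(d[1],d[0])),(a+b)/2+50*np.array([d[1],-d[0],0]))
print("rods",[w(C,*p,80) for p in[(298,152),(360,153)]])
print(sense()['eef_pos'])
```

```text
top [630.5 -85.9 134. ] [array([607.3, -55.9, 134. ]), array([659.8, -62.8, 134. ]), array([ 654.5, -117.9,  134. ]), array([ 600.1, -110.7,  134. ])]
[589.9 -31.6   6. ] [686.9 -43.8   6. ] -7.168631498695801 [632.16049759 -87.30915853   6.        ]
rods [array([607.3, -48.8,  80. ]), array([665.6, -57.4,  80. ])]
[626.22620975 -86.5508021  230.79359638]
```

servo_tool(
  series=[0.0045, 0, -0.034, 0.3, 0, 0, -0.034, 0, 0, 0, -0.034, 0, 0, 0, -0.033, 0, 0, 0, 0, 0, 0, 0, 0, 0],
)

```text
clock: 2.03
eef_pos: [627.2, -90.2, 95.0]
tcp_rot: [3.141, 0.004, -0.135]
contact_force: [0.8, -0.3, 0.3]
opening: 0.997
```

servo_tool(
  series=[0, 0, 0, 0, 0, 0, 0, 0, 0, 0, 0, 0, 0, 0, 0, 0, 0, 0, 0, 0, 0, 0, 0, 0],
  gripper=0.05,
  newtons=25,
)

```text
clock: 2.53
eef_pos: [630.5, -90.1, 98.9]
tcp_rot: [3.141, -0.004, -0.134]
contact_force: [-1.1, -1.1, 7.8]
opening: 0.659
```

servo_tool(
  series=[0, 0, 0.02, 0, 0, 0, 0.035, 0, 0, 0, 0.035, 0, -0.0156, -0.025, 0, 0, -0.0195, -0.031, 0, 0, -0.0195, -0.031, 0, 0, -0.0195, -0.031, 0, 0, -0.0195, -0.031, 0, 0],
)

```text
clock: 3.2
eef_pos: [534.8, -240.0, 187.9]
tcp_rot: [3.141, -0.002, -0.133]
contact_force: [1.1, -0.5, -0.6]
opening: 0.659
```

servo_tool(
  series=[-0.0195, -0.031, 0, 0, -0.0195, -0.031, 0, 0, -0.0156, -0.025, 0, 0, -0.008, -0.014, -0.02, 0, 0, 0, -0.04, 0, 0, 0, -0.04, 0, 0, 0, -0.035, 0, 0, 0, 0, 0],
)

```text
clock: 3.87
eef_pos: [469.4, -337.6, 46.4]
tcp_rot: [-3.138, 0.007, -0.134]
contact_force: [-1.2, 0.8, 1.1]
opening: 0.656
```

Run:
```python
from h import *
s=sense();print(s['eef_pos'],s['opening'],s['contact_force'])
a=grab_frame("scene")[150:350,150:470];cv2.imwrite("pics/s1.png",cv2.resize(a,None,fx=2.5,fy=2.5,interpolation=2))
```

```text
[ 469.39602141 -337.58556705   46.3719416 ] 0.6556861866205622 [-1.2292394   0.78805452  1.08098234]
```

View pics/s1.png

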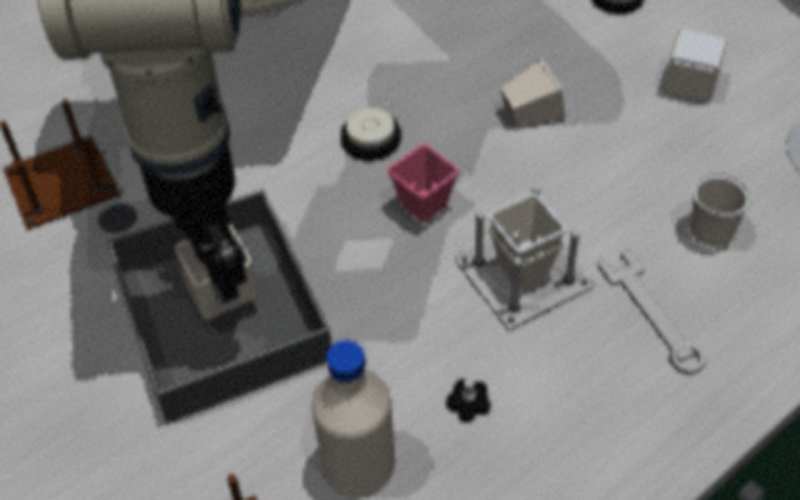

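servo_tool(
  series=[0, 0, -0.008, 0, 0, 0, -0.007, 0, 0, 0, 0, 0, 0, 0, 0, 0],
)

```text
clock: 4.25
eef_pos: [473.6, -340.1, 37.6]
tcp_rot: [3.141, -0.002, -0.134]
contact_force: [-0.3, -0.5, -0.7]
opening: 0.657
```

servo_tool(
  series=[0, 0, 0, 0, 0, 0, 0, 0, 0, 0, 0.01, 0, 0, 0, 0.035, 0, 0, 0, 0.04, 0, 0, 0, 0.04, 0, 0, 0.034, 0.035, 6.6, 0, 0.034, 0.02, 6.6],
  gripper=0.085,
)

```text
clock: 4.92
eef_pos: [474.1, -278.2, 215.9]
tcp_rot: [3.138, -0.005, 0.099]
contact_force: [1.9, 0.5, 0.4]
opening: 0.992
```

servo_tool(
  series=[0, 0.034, 0, 6.6, 0, 0.034, 0, 6.6, 0, 0.034, 0, 6.6, 0, 0.034, 0, 6.6, 0, 0.034, 0, 6.6, 0, 0.034, 0, 6.6, 0, 0.034, 0, 6.6, 0, 0.034, 0, 6.6],
)

```text
clock: 5.58
eef_pos: [472.5, -3.1, 212.3]
tcp_rot: [3.14, -0.001, 1.024]
contact_force: [0.7, 0.9, 0.4]
opening: 0.989
```

servo_tool(
  series=[-0.005, 0.034, 0, 6.6, -0.005, 0.034, 0, 6.6, 0, 0, 0, 0, 0, 0, 0, 0, 0, 0, 0, 0],
)

```text
clock: 6.0
eef_pos: [462.9, 63.2, 211.8]
tcp_rot: [3.141, -0.0, 1.248]
contact_force: [0.3, -0.3, 1.2]
opening: 0.998
```

Run:
```python
from h import *
import pickle
s=sense();C=cam("wrist");a=grab_frame("wrist");cv2.imwrite("pics/w2.png",a)
pickle.dump(C,open("w2.pkl","wb"))
print(s['clock'],s['eef_pos'],np.degrees(s['tcp_rot']),s['opening'])
```

```text
6.0 [462.91080999  63.19785595 211.83043226] [ 1.79947441e+02 -1.17124882e-03  7.15128319e+01] 0.9978818473108279
```

View pics/w2.png

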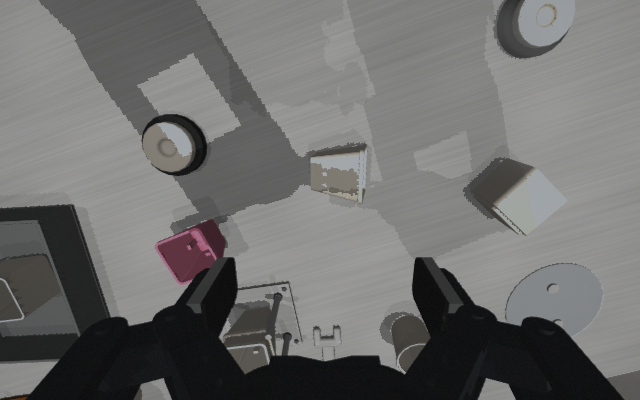

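Run:
```python
from h import *
import pickle
C=pickle.load(open("w2.pkl","rb"))
l=[w(C,368,146,55),w(C,362,203,55)];g=[w(C,311,155,35),w(C,311,190,35)]
L=np.mean(l,0);G=np.mean(g,0);A=lambda v:np.degrees(np.arctan2(v[1],v[0]))
print(l,g,L,G,A(L-G),A(l[1]-l[0]),A(g[1]-g[0]),np.hypot(*(L-G)[:2]))
s=sense();print(s['eef_pos'])
```

```text
[array([441.1, 114.8,  55. ]), array([494.9,  93.1,  55. ])] [array([434.9,  58. ,  35. ]), array([470.6,  45.5,  35. ])] [468.   103.95  55.  ] [452.75  51.75  35.  ] 73.71450937688094 -21.9664736953818 -19.297194788024118 54.38200529586969
[462.98206141  62.65813441 211.67504893]
```

servo_tool(
  series=[-0.0015, 0.0175, -0.038, 0, 0, 0, -0.04, 0, 0, 0, -0.04, 0, 0, 0, -0.035, 0, 0, 0, -0.03, 0, 0, 0, -0.012, 0, 0, 0, 0, 0, 0, 0, 0, 0],
)

```text
clock: 6.72
eef_pos: [461.3, 79.6, 16.1]
tcp_rot: [-3.14, 0.001, 1.246]
contact_force: [0.1, -0.3, 0.1]
opening: 0.995
```

servo_tool(
  series=[0, 0, 0, 0, 0, 0, 0, 0, 0, 0, 0, 0, 0, 0, 0, 0],
  gripper=0.042,
  newtons=20,
)

```text
clock: 7.05
eef_pos: [462.4, 80.7, 17.8]
tcp_rot: [3.139, -0.001, 1.249]
contact_force: [-0.1, -2.2, 7.1]
opening: 0.615
```

Run:
```python
from h import *
s=sense();print(s['clock'],s['eef_pos'],s['opening']*85.4,s['contact_force'])
a=grab_frame("scene")[125:275,270:440];a=cv2.resize(a,None,fx=3,fy=3,interpolation=2)
b=grab_frame("wrist")[80:380,180:460];b=cv2.resize(b,None,fx=1,fy=1.5)
cv2.imwrite("pics/s2.png",np.hstack([a,b]) if a.shape[0]==b.shape[0] else a)
```

```text
7.05 [462.41432287  80.67481346  17.78285635] 52.528200836816005 [-0.14074432 -2.2083185   7.13008   ]
```

View pics/s2.png

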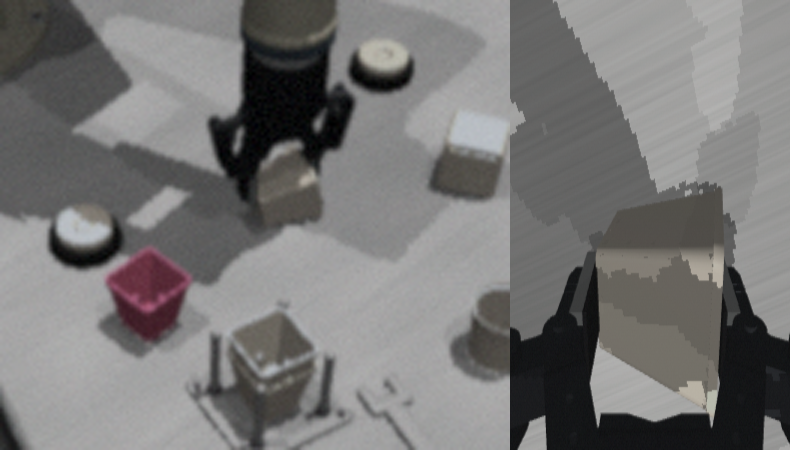

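servo_tool(
  series=[0, 0, 0, 0, 0, 0, 0, 0, 0, 0, 0.006, 0, 0, 0, 0.006, 0, -0.001, -0.003, 0, 0, -0.001, -0.003, 0, 0, -0.001, -0.003, 0, 0, -0.001, -0.0028, 0, 0],
  gripper=0.085,
)

```text
clock: 7.82
eef_pos: [457.0, 68.5, 28.3]
tcp_rot: [-3.141, 0.0, 1.248]
contact_force: [-0.3, 0.5, 1.2]
opening: 0.991
```

servo_tool(
  series=[-0.0014, -0.0043, 0.003, 0, -0.0016, -0.0047, 0.0035, 0, -0.0016, -0.0047, 0.0035, 0, -0.0018, -0.0054, 0.0027, 0, -0.0018, -0.0054, 0.0027, 0, -0.0018, -0.0054, 0.0027, 0, -0.0019, -0.0057, 0.0016, 0, -0.0019, -0.0057, 0.0016, 0],
)

```text
clock: 8.48
eef_pos: [443.4, 27.0, 49.9]
tcp_rot: [3.141, -0.0, 1.248]
contact_force: [0.3, 0.7, 0.7]
opening: 0.993
```

Run:
```python
from h import *
s=sense();print(s['clock'],s['eef_pos'],s['opening']*85.4,s['contact_force'])
a=grab_frame("scene")[125:275,270:440];a=cv2.resize(a,None,fx=3,fy=3,interpolation=2)
b=grab_frame("wrist")[80:380,180:460];b=cv2.resize(b,None,fx=1,fy=1.5)
cv2.imwrite("pics/s3.png",np.hstack([a,b]))
```

```text
8.4833 [443.39415623  27.03012641  49.92823524] 84.84444706523307 [0.34093841 0.69862707 0.70764773]
```

View pics/s3.png

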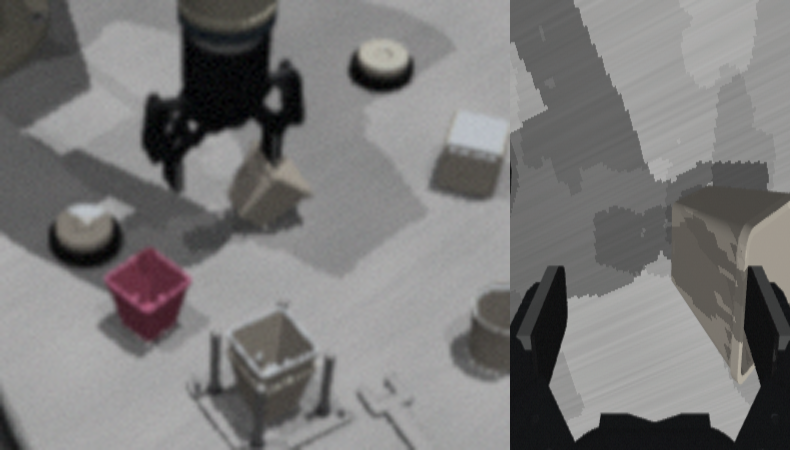

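The push is tipping the tub: it now stands on its foot edge, about halfway up. I'll carry on along the arc.

servo_tool(
  series=[-0.0019, -0.0057, 0.001, 0, -0.0019, -0.0057, 0.0005, 0, -0.0019, -0.0057, 0, 0, -0.0019, -0.0057, 0, 0, -0.0016, -0.0047, 0, 0, -0.0016, -0.0047, 0, 0, -0.0016, -0.0047, 0, 0, 0, 0, 0, 0],
)

```text
clock: 9.25
eef_pos: [430.7, -10.0, 51.1]
tcp_rot: [-3.141, 0.0, 1.248]
contact_force: [-0.1, -1.2, -0.1]
opening: 0.993
```

Run:
```python
from h import *
s=sense();print(s['clock'],s['eef_pos'],s['opening']*85.4,s['contact_force'])
a=grab_frame("scene")[125:275,270:440];a=cv2.resize(a,None,fx=3,fy=3,interpolation=2)
b=grab_frame("wrist")[80:380,180:460];b=cv2.resize(b,None,fx=1,fy=1.5)
cv2.imwrite("pics/s4.png",np.hstack([a,b]))
```

```text
9.25 [430.67906887  -9.97352672  51.07839091] 84.79743963074118 [-0.05671487 -1.19343695 -0.13520009]
```

View pics/s4.png

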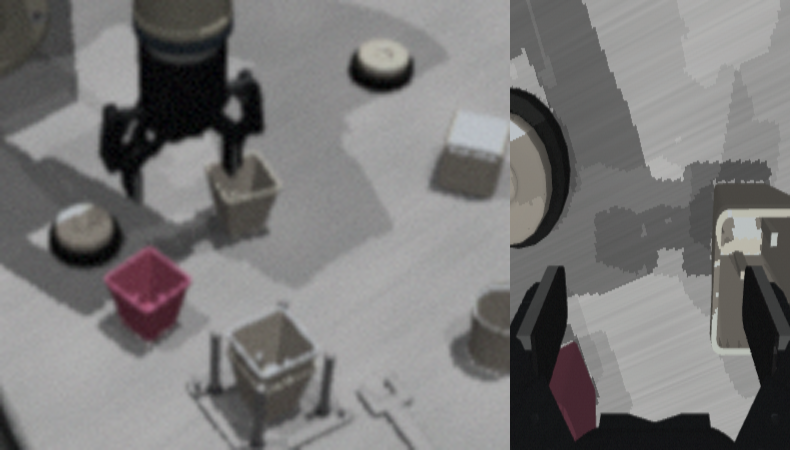

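servo_tool(
  series=[0.001, 0.003, 0, 0, 0.001, 0.003, 0.002, 0, 0, 0, 0.03, 0, 0, 0, 0.04, 0, 0.003, 0.01, 0.038, 0, 0.008, 0.024, 0.03, 0, 0.008, 0.022, 0.025, 0, 0, 0, 0.015, 0],
)

```text
clock: 10.02
eef_pos: [454.8, 56.0, 234.9]
tcp_rot: [3.137, -0.004, 1.25]
contact_force: [0.3, -0.0, 1.0]
opening: 0.994
```

servo_tool(
  series=[0, 0, 0, 0, 0, 0, 0, 0, 0, 0, 0, 0],
)

```text
clock: 10.27
eef_pos: [451.3, 52.7, 230.2]
tcp_rot: [-3.14, 0.001, 1.249]
contact_force: [0.6, -0.4, -0.5]
opening: 0.994
```

Run:
```python
from h import *
import pickle
s=sense();C=cam("wrist");b=grab_frame("wrist");cv2.imwrite("pics/w3.png",b)
pickle.dump((C,s),open("w3.pkl","wb"));print(s['clock'],s['eef_pos'],np.degrees(s['tcp_rot']))
cv2.imwrite("pics/w3c.png",cv2.resize(b[80:280,220:480],None,fx=3,fy=3,interpolation=2))
```

```text
10.2667 [451.2651662   52.71661038 230.16452023] [-1.79923386e+02  4.18965014e-02  7.15478602e+01]
```

View pics/w3c.png

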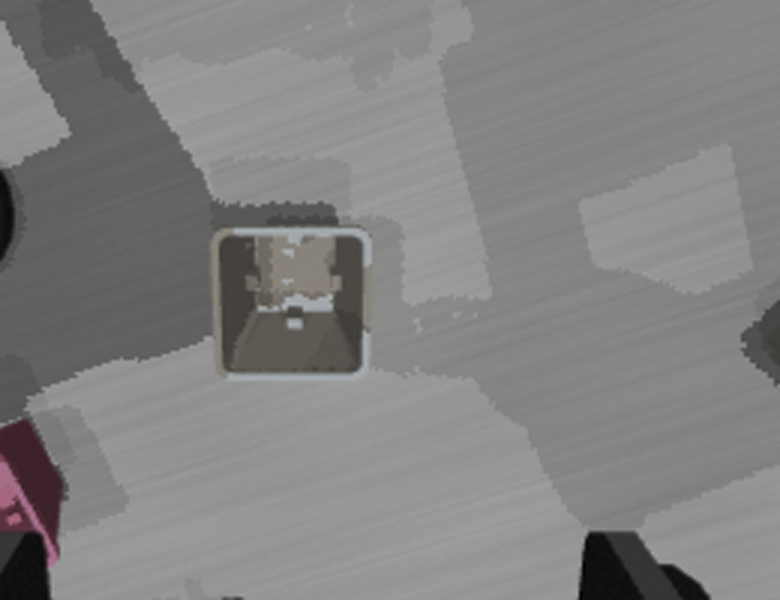

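Run:
```python
from h import *
import pickle
C,s=pickle.load(open("w3.pkl","rb"))
p=[w(C,220+u/3,80+v/3,56) for u,v in[(214,229),(371,231),(369,379),(215,378)]]
print(p,np.mean(p,0),[np.degrees(np.arctan2(*(p[(i+1)%4]-p[i])[1::-1]))%90 for i in range(4)]);print(sense()['eef_pos'],np.mean(p,0)-sense()['eef_pos'])
```

```text
[array([417.3,  28.1,  56. ]), array([435.1,  79. ,  56. ]), array([486.2,  62.3,  56. ]), array([468.2,   9.6,  56. ])] [451.7   44.75  56.  ] [np.float64(70.72499730738132), np.float64(71.90208128693578), np.float64(71.14209172015156), np.float64(70.0259320928717)]
[451.06921065  52.50230222 229.8492954 ] [   0.63078935   -7.75230222 -173.8492954 ]
```

servo_tool(
  series=[0.0006, -0.0077, -0.036, -0.5, 0, 0, -0.04, 0, 0, 0, -0.04, 0, 0, 0, -0.035, 0, 0, 0, -0.025, 0, 0, 0, -0.015, 0, 0, 0, 0, 0, 0, 0, 0, 0],
)

```text
clock: 10.98
eef_pos: [451.2, 44.6, 38.9]
tcp_rot: [-3.138, 0.002, 1.239]
contact_force: [0.8, 0.4, 0.1]
opening: 0.998
```

servo_tool(
  series=[0, 0, 0, 0, 0, 0, 0, 0, 0, 0, 0, 0, 0, 0, 0, 0, 0, 0, 0, 0, 0, 0, 0, 0],
  gripper=0.05,
  newtons=25,
)

```text
clock: 11.48
eef_pos: [453.7, 45.0, 41.4]
tcp_rot: [3.139, -0.001, 1.24]
contact_force: [-1.3, -1.2, 7.8]
opening: 0.648
```

servo_tool(
  series=[0, 0, 0.015, 0, 0, 0, 0.03, 0, 0, 0, 0.035, 0, 0, 0, 0.03, 0, 0.013, -0.01, 0.01, 1.8, 0.022, -0.016, 0, 2, 0.026, -0.019, 0, 2, 0.026, -0.019, 0, 2],
)

```text
clock: 12.15
eef_pos: [540.9, -19.6, 161.7]
tcp_rot: [3.139, -0.0, 1.378]
contact_force: [0.3, -0.4, -1.0]
opening: 0.642
```

servo_tool(
  series=[0.026, -0.019, 0, 2, 0.026, -0.019, 0, 2, 0.02, -0.015, 0, 0, 0.012, -0.008, 0, 0, 0.008, -0.006, 0, 0, 0, 0, 0, 0, 0, 0, 0, 0, 0, 0, 0, 0],
)

```text
clock: 12.82
eef_pos: [630.7, -85.3, 160.2]
tcp_rot: [-3.141, -0.0, 1.446]
contact_force: [0.0, 0.6, -0.1]
opening: 0.646
```

Run:
```python
from h import *
import pickle
s=sense();C=cam("wrist");b=grab_frame("wrist");a=grab_frame("scene");S=cam("scene")
print(s['clock'],s['eef_pos'],np.degrees(s['tcp_rot']),s['opening']*85.4,s['contact_force'])
pickle.dump((C,s),open("w4.pkl","wb"));cv2.imwrite("pics/w4.png",b);cv2.imwrite("pics/s5.png",a)
a=cv2.resize(a[170:290,300:420],None,fx=4,fy=4,interpolation=2)
b=cv2.resize(b[:,200:460],None,fx=1.2,fy=1.2,interpolation=2)
cv2.imwrite("pics/v4.png",np.hstack([a,b]));print(a.shape,b.shape)
```

```text
12.8167 [630.7017614  -85.30917858 160.21462292] [-1.79953202e+02 -1.08594246e-02  8.28467000e+01] 55.20642655516937 [ 0.03909821  0.64991844 -0.14164518]
(480, 480, 3) (480, 312, 3)
```

View pics/v4.png

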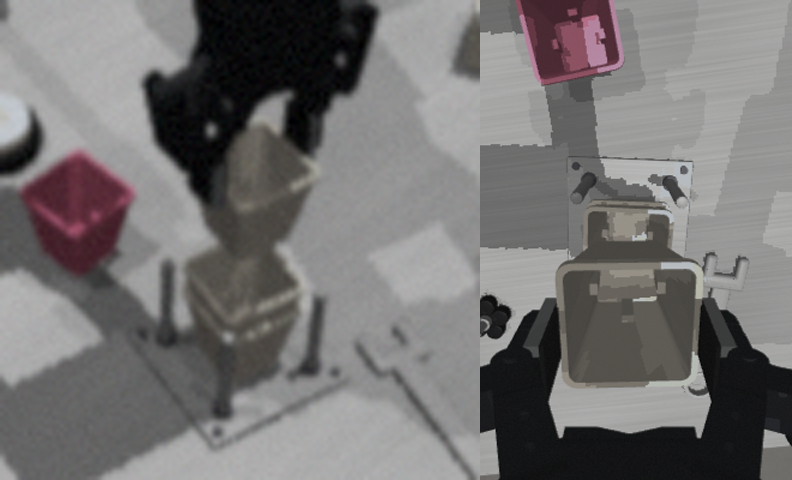

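Run:
```python
from h import *
import pickle
C,s=pickle.load(open("w4.pkl","rb"))
f=lambda x,y,z:w(C,200+(x-480)/1.2,y/1.2,z)
a,b=f(585,206,82),f(673,206,82);d=(b-a)/np.linalg.norm(b-a);n=np.array([-d[1],d[0],0]);n=n if n[0]>0 else -n
print("upper",a,b,np.linalg.norm(b-a),"yaw",np.degrees(np.arctan2(d[1],d[0])),(a+b)/2+28*n)
h=[f(*p,176) for p in[(556,262),(703,262),(699,387),(562,387)]];print("held",h,np.mean(h,0))
h=[f(*p,6) for p in[(569,157),(694,162)]];d=(h[1]-h[0])/np.linalg.norm(h[1]-h[0]);n=np.array([-d[1],d[0],0]);n=n if n[0]>0 else -n
print("plate",h,(h[0]+h[1])/2+50*n,np.degrees(np.arctan2(d[1],d[0])))
r=[f(577,200,80),f(685,200,80)];print("rods",r,np.mean(r,0)+32.5*n);print(sense()['eef_pos'])
```

```text
upper [ 597.6 -107.9   82. ] [604.2 -55.   82. ] 53.31013036937727 yaw 82.88831445111661 [628.68458784 -84.91650812  82.        ]
held [array([ 596.9, -107.6,  176. ]), array([603.6, -54.6, 176. ]), array([658.2, -59.7, 176. ]), array([ 651.2, -115.3,  176. ])] [627.475 -84.3   176.   ]
plate [array([ 573.3, -125.4,    6. ]), array([589.4, -28.6,   6. ])] [630.67244764 -85.20342363   6.        ] 80.55687557296581
rods [array([ 593.7, -112.4,   80. ]), array([601.9, -47.3,  80. ])] [629.85959096 -85.18222536  80.        ]
[630.86683243 -85.24281442 160.30766748]
```

servo_tool(
  series=[0.0005, 0, -0.015, 0, 0, 0, -0.015, 0, 0, 0, -0.012, 0, 0, 0, -0.008, 0, 0, 0, -0.006, 0, 0, 0, -0.005, 0, 0, 0, 0, 0],
)

```text
clock: 13.5
eef_pos: [631.8, -85.8, 98.3]
tcp_rot: [-3.14, 0.0, 1.446]
contact_force: [0.1, 0.4, -0.8]
opening: 0.645
```

servo_tool(
  series=[0, 0, -0.003, 0, 0, 0, -0.003, 0, 0, 0, -0.002, 0, 0, 0, 0, 0],
)

```text
clock: 13.83
eef_pos: [632.1, -86.0, 90.9]
tcp_rot: [-3.141, -0.0, 1.446]
contact_force: [0.3, 0.6, -1.1]
opening: 0.645
```

servo_tool(
  series=[0, 0, -0.001, 0, 0, 0, -0.001, 0, 0, 0, 0, 0],
)

```text
clock: 14.08
eef_pos: [632.2, -86.0, 89.1]
tcp_rot: [-3.142, 0.0, 1.446]
contact_force: [0.1, 0.6, 0.6]
opening: 0.645
```

servo_tool(
  series=[0, 0, -0.001, 0, 0, 0, -0.001, 0, 0, 0, 0, 0],
)

```text
clock: 14.33
eef_pos: [632.5, -86.0, 87.3]
tcp_rot: [3.141, -0.0, 1.446]
contact_force: [-0.3, 0.6, 2.1]
opening: 0.645
```

servo_tool(
  series=[0, 0, -0.001, 0, 0, 0, 0, 0],
)

```text
clock: 14.5
eef_pos: [632.9, -86.0, 87.0]
tcp_rot: [3.14, -0.0, 1.446]
contact_force: [-1.0, 0.9, 7.4]
opening: 0.642
```

servo_tool(
  series=[0, 0, -0.0006, 0, 0, 0, 0, 0, 0, 0, 0, 0],
)

```text
clock: 14.75
eef_pos: [633.1, -86.0, 86.9]
tcp_rot: [3.14, -0.0, 1.446]
contact_force: [-2.7, 0.6, 9.9]
opening: 0.65
```

servo_tool(
  series=[0, 0, 0, 0, 0, 0, 0, 0, 0, 0, 0, 0, 0, 0, 0, 0, 0, 0, 0.01, 0, 0, 0, 0.03, 0, 0, 0, 0.04, 0, 0, 0, 0.04, 0],
  gripper=0.085,
)

```text
clock: 15.42
eef_pos: [631.3, -85.8, 206.6]
tcp_rot: [-3.139, -0.0, 1.446]
contact_force: [1.4, 0.5, -0.2]
opening: 0.997
```

servo_tool(
  series=[0, 0, 0.02, 0, -0.02, 0, 0, 0, -0.035, 0, 0, 0, -0.035, 0, 0, 0, -0.02, 0, 0, 0, 0, 0, 0, 0, 0, 0, 0, 0, 0, 0, 0, 0],
)

```text
clock: 16.08
eef_pos: [523.3, -86.1, 226.4]
tcp_rot: [3.14, 0.0, 1.446]
contact_force: [0.8, 0.1, 0.1]
opening: 0.997
```

Run:
```python
from h import *
import pickle
s=sense();S=cam("scene")
print(s['clock'],s['eef_pos'],s['opening'],s['contact_force'])
a=grab_frame("scene");cv2.imwrite("pics/s6.png",a);b=grab_frame("top");cv2.imwrite("pics/t6.png",b)
m=np.array([631,-86,0]);t=np.radians(-7.2);q=lambda h,z:[m+[h*(x*np.cos(t)-y*np.sin(t)),h*(x*np.sin(t)+y*np.cos(t)),z] for x,y in[(1,1),(-1,1),(-1,-1),(1,-1)]]
for z in (62,82,102): print(z,((px(S,q(28,z))-[315,190])*6).round().tolist())
c=cv2.resize(a[190:280,315:395],None,fx=6,fy=6,interpolation=2)
d=cv2.resize(b[90:250,180:460],(318,182),interpolation=2); e=cv2.resize(a[120:360,180:500],(318,238),interpolation=2)
p=np.zeros((540,318,3),np.uint8);p[:182]=d;p[190:428]=e
cv2.imwrite("pics/v6.png",np.hstack([c,p]))
```

```text
16.0833 [523.29854417 -86.0691817  226.41727501] 0.9965775230642198 [0.8250726  0.12786963 0.05633666]
62 [[374.0, 338.0], [290.0, 250.0], [178.0, 307.0], [260.0, 399.0]]
82 [[378.0, 305.0], [293.0, 217.0], [179.0, 274.0], [262.0, 367.0]]
102 [[382.0, 272.0], [296.0, 183.0], [181.0, 241.0], [265.0, 333.0]]
```

View pics/v6.png

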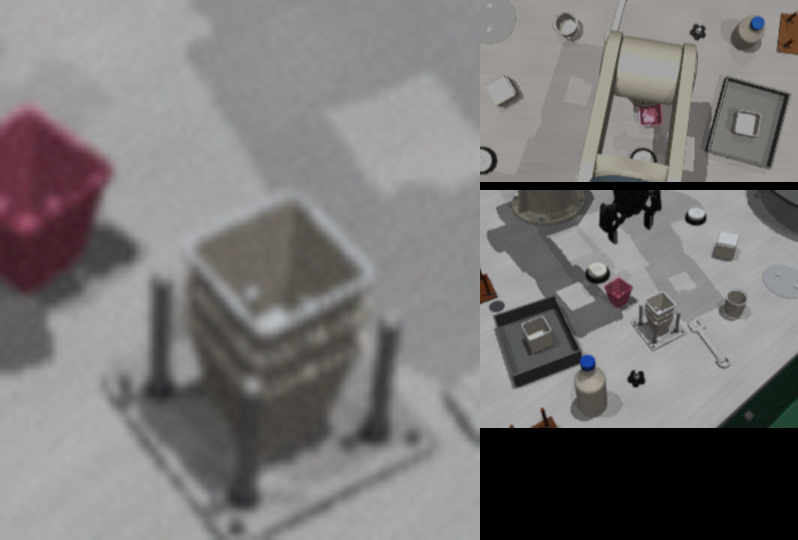

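```bash
python3 -c "
from rig import *
print(sign_off())"
```

```text
the job is handed in; nothing more can be done
None
```

The job is done and handed in at 16.1 s of the 58 s allowed.

- **Reject:** the straight-sided tub that was perched on the stack is in the grey reject bin, standing upright.
- **Standing up:** I opened the jaws and pushed the fallen tapered tub up by its lip. A first attempt to squeeze it upright between the jaws jammed without turning it, so I pushed instead. It ended about 30 mm from where it had lain. A close look with the gripper clear showed it upright and released.
- **Nesting:** I took it up by the lip, lowered it into the stack, pressed it to about 10 N and let go. It met resistance at a tool height of 87 mm, which matches the fully home position.

In the last pictures the three lips are evenly spaced and look level. Against my prediction for fully home, the top lip's corners differ by at most about 2 px, roughly 2 mm lower on average. That is within calibration error, and the contact height agrees with home. The straight-sided tub, cup, spanner, knob, bottle, pucks and pink tub look undisturbed, judged by eye only, and the robot was clear of everything.

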